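# Crank the carving turntable to its mark

## Task

Two hand-cranked carving turntables stand on the tables, one with a gypsum star on it and one with a gypsum heart. Take the one with the star by its orange crank grip and turn its handwheel until the grip stands in line with the red mark on its dial, then let go. Leave the heart's turntable as it is.

Things in the scene. Friction and masses are not known exactly. Their poses are not given: they have to be found in the camera images.
- star_turntable: Base of the turntable with the white gypsum star: blue disc, 210 mm across, fast to the table. Origin: table top, on the upright axis of its steel handwheel (162 mm across, rim top at 44 mm; star fixed on it, top at 70 mm). The base does not turn; its +x points along the red mark (37 x 18 mm) on its scale ring. The wheel turns either way, no stops, drag about 1 N at the grip, stays where left.
- star_knob (a point): Middle of the orange crank grip on the star's handwheel: an upright round grip, 24 mm in diameter, 54 to 118 mm above the table; this point is at 92 mm, 75 mm from the wheel's axis. The grip spins freely on its pin, so a gripper holding it need not turn as it goes round. All else of the turntable lies below 71 mm.
- star_set (a point): The point where the middle of the star's crank grip has to stand: in line with the red mark seen from the wheel's axis, 75 mm from the axis, 92 mm above the table. Fixed to the base.
- heart_knob (a point): Middle of the orange crank grip of the other turntable, alike in all but its workpiece, a white gypsum heart (52 x 58 mm). Not to be turned.

How it is judged:
At the end, for the whole second after the job is handed in: The star turntable's crank grip stands and stays in line with the red mark, within 16 mm (about 12 degrees of wheel angle) (horizontal distance between star_knob and star_set below 0.016 m); the robot touches nothing.
It fails at once if the heart turntable's crank grip is moved by more than 15 mm (distance of heart_knob from where it was at the start of the episode above 0.015 m).
It also fails if it takes over 35 s, if anything falls off the work surface, if the arm or the gripper's body presses on something with over 40 N, if the wrist force passes 120 N, or if a joint passes its speed limit or range.

## Robot

A 6-joint arm with a two-finger parallel gripper is mounted at the origin on a cart in front of the work surface, level with it; the furniture and walls round the work are solid. World frame = base frame: x ahead of the robot, y to its left, z up, the work surface at z = 0. Lengths are in m, angles in rad, forces in N, time in s.
With the tool pointing down it reaches from about 0.3 to 0.875 m from the base axis. Payload 6.4 kg.
Tool frame: the origin (TCP) lies midway between the tips of the shut fingers; the grasp point (between the pads) lies 19 mm behind it (bot.hold_point_z is the distance from the TCP to the grasp point, in m); z points along the fingers, y is the line along which they close (so a half turn about z gives the same grasp; the last joint's range is limited). The gripper opens to 88 mm and grips with 3 to 60 N. Pads are 18 mm wide; open, the fingers measure 123 mm over their backs; the gripper's body (75 mm by 187 mm) begins 45 mm behind the grasp point.
Start: joints at [0.953, 0.181, 1.607, -0, 1.354, -0.206], TCP at [0.23, 0.527, 0.239] pointing down, gripper open.
Joint ranges: [-2.99, 2.99], [-0.89, 2.07], [0.3, 2.58], [-1.14, 4.28], [0, 2.63], [-3.12, 3.12]. Speed limits (rad/s): [2.57, 2.57, 3.01, 3.14, 3.14, 3.14].

## Interface

Orientations are given as a unit quaternion [w, x, y, z].
In Python, from bench import bot gives the robot as it stands. The module is installed in compiled form; this text tells all that it offers.
- The arm moves only by the tool drive_tool, never from a script. Its argument "rows" is a list of rows, each a list of 7 numbers: the shift along the world's x, y, z in units of 0.5 m (1.0 is 0.5 m), then the turn, a rotation vector about the world's x, y, z in units of 0.5 rad (1.0 is 0.5 rad), then the gripper command: -1 is shut, 1 is fully open, values between are in proportion. In form: [[dx, dy, dz, rx, ry, rz, grip], ...]. A call has 1 to 12 rows; each row is the pose to reach, as a shift and turn from the pose commanded when the call began; what a row does not reach only later rows make up. A row lasts 1/12 s, in which the tool goes at most 41.7 mm and 7.16 degrees, less where a joint would pass 70% of its speed; a pose out of reach is approached as far as the arm can. A call with a number of a shift or a turn outside -1 to 1 is refused whole. A call with a gripper value outside its range is refused whole. The fingers move at their own pace and stop on an object; "newtons" is the grip in N (left out, the last holds). Time passes only in rows, so rows that repeat a pose let the fingers close. It gives the time, the measured TCP pose, the force, the opening and the grip force at its end, in the units of the state.
- bot.state(): the state, without advancing time (a new reading comes with each control period).
- bot.camera(name): name is "scene" or "top" or "wrist"; returns the picture (384x512x3 uint8, red, green, blue); there is no depth.
- bot.camera_params(name): a dict with "intrinsics" (3x3 intrinsics, pixels), "k1" (the pictures are not rectified: a ray, as slopes to the right and down, at radius r is drawn at 1 + k1 r^2 times it, then the intrinsics apply), "R" (3x3) and "t" (3): a world point X has camera coordinates R X + t; the wrist camera has in their place "mount" (4x4, takes a point from camera to tool coordinates, whose origin is the TCP and whose axes are the flange's). Camera axes: x right, y down, z forward; pixel columns grow to the right and rows downward; lengths in m; the calibration is good to about 2 mm. A picture is of the moment at which its call begins: read the wrist's pose just before it. camera_params takes no time and is no camera call.
- bot.hand_in(): hands the job in; it is judged then, once.
The state is a dict: "clock": time; "joints": joint angles; "joint_vel": joint speeds; "joint_torque": joint torques, N m; "tcp_pos": TCP position; "eef_rot": TCP orientation; "ft_force": force on the tool from outside, world axes, zero at the start; "ft_torque": the same for the moment, N m; "gripper_width": finger opening in m; "gripper_force": force on a finger pad.
Only numpy, scipy, OpenCV 4.12 (cv2) and the standard library are available. Lean on these libraries where they do the work, as an engineer would, in place of code of your own. Each camera call takes 0.05 s, during which the arm holds its last target. There are 200 camera calls.

## Working session

There is one attempt and no reset: what is moved stays moved. The work goes in short steps, Python scripts to look and compute and a tool call to move; the robot and the scene stay as the last step left them, time stands still between calls to the robot, and variables do not carry over. Pictures are saved under pics/ and viewed, at most 10 in all, crops included, and the job is handed in when it is done.

Besides the shell and the picture viewer there is one more tool, called after "Call:" as a command line: name --pt "numbers of a row" for each row, then --argument value for the rest. drive_tool: Moves the arm, as the interface text tells. Its arguments: {"type":"object","properties":{"rows":{"type":"array"},"newtons":{"type":"number"}},"required":["rows"]}

```bash
mkdir -p pics; cat > h.py <<'E'
import numpy as np, cv2
from bench import bot
def shot(n,f):
    im=bot.camera(n); cv2.imwrite(f,im[:,:,::-1]); return im
def ray(n,u,v):
    p=bot.camera_params(n);K=np.array(p["intrinsics"])
    d=np.array([(u-K[0,2])/K[0,0],(v-K[1,2])/K[1,1]]);s=d.copy()
    for _ in range(30): s=d/(1+p["k1"]*(s@s))
    R=np.array(p["R"]);t=np.array(p["t"])
    return -R.T@t, R.T@np.array([s[0],s[1],1])
def at(n,u,v,z):
    o,d=ray(n,u,v); return (o+d*(z-o[2])/d[2]).round(4)
E
python3 -c "
from h import *
a=shot('top','pics/t.png');b=shot('scene','pics/s.png')
print(bot.state()['clock'],bot.state()['eef_rot'],bot.camera_params('top'))"
```

```text
0.1 [-3.03299346e-04  2.04425247e-01  9.78881866e-01 -7.20170136e-04] {'intrinsics': array([[488.67145049,   0.        , 245.78939471],
       [  0.        , 488.67145049, 199.86957545],
       [  0.        ,   0.        ,   1.        ]]), 'k1': 0.01857322338459314, 'R': array([[ 0.02572218, -0.99959526, -0.01215254],
       [-0.9860511 , -0.02337017, -0.16479402],
       [ 0.16444331,  0.01622189, -0.98625314]]), 't': array([0.01160744, 0.52520829, 1.2226345 ])}
```

View pics/t.png

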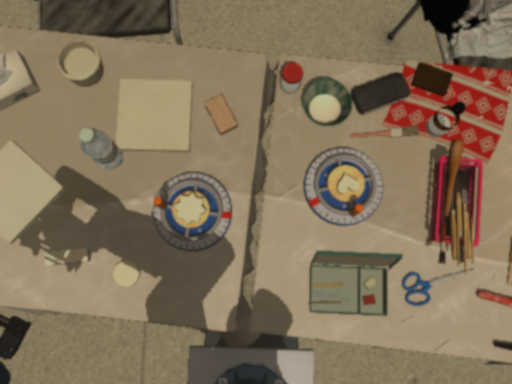

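View pics/s.png

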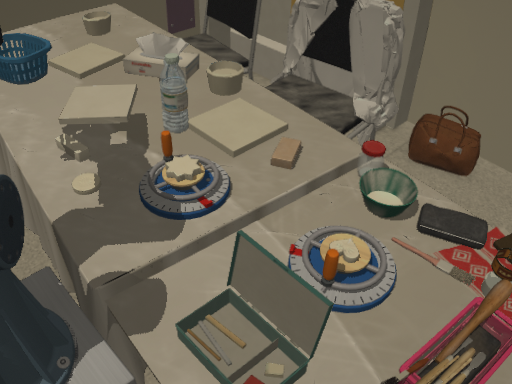

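The top view shows the star turntable at about (192,210), with its grip at (159,202) and its red mark at (227,214). The heart's turntable is on the right at (343,185). The grip has to go about half a turn round.

```bash
cat > m.py <<'E'
from h import *
im=cv2.imread('pics/t.png');hsv=cv2.cvtColor(im,cv2.COLOR_BGR2HSV)
def blobs(m,lab,z):
    n,_,s,c=cv2.connectedComponentsWithStats(m.astype(np.uint8))
    for i in range(1,n):
        if s[i,4]>8 and 140<c[i,0]<245 and 160<c[i,1]<260: print(lab,s[i],c[i].round(1),at('top',*c[i],z))
H,S,V=[hsv[:,:,i].astype(int) for i in range(3)]
blobs((H>4)&(H<17)&(S>180)&(V>80),'orange',.1)
blobs(((H<5)|(H>170))&(S>150)&(V>80),'red',.01)
b=((H>100)&(H<125)&(S>130)&(V>40)).astype(np.uint8);b[:,:145]=0;b[:,245:]=0;b[:160]=0;b[260:]=0
p=np.argwhere(b)[:,::-1].astype(np.float32);e=cv2.fitEllipse(cv2.convexHull(p));print(e,at('top',*e[0],.01))
cv2.imwrite('pics/c.png',cv2.resize(im[155:265,140:250],None,fx=5,fy=5,interpolation=cv2.INTER_CUBIC))
E
python3 m.py
```

```text
orange [154 197  10  10  70] [158.7 201.6] [0.5059 0.2393 0.1   ]
red [222 212   9   6  51] [226.2 214.5] [0.4898 0.0759 0.01  ]
((191.6957550048828, 210.7301025390625), (45.16388702392578, 48.41394805908203), 74.62860107421875) [0.4978 0.1679 0.01  ]
```

View pics/c.png

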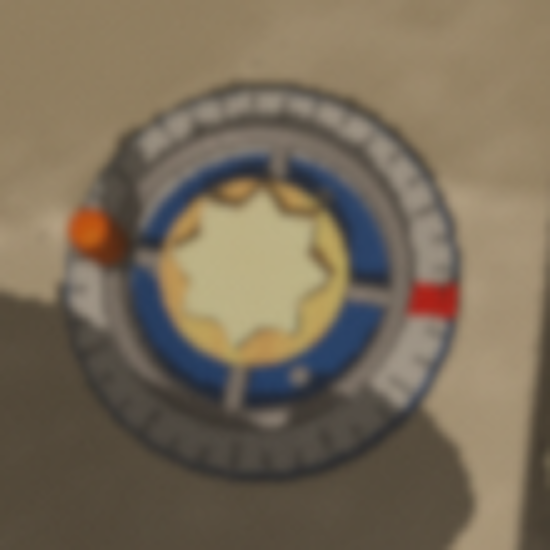

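The grip is at about (0.506, 0.239), which is 73 mm from the axis at (0.497, 0.167) against the stated 75 mm. I'll move to above the grip and check it with the wrist camera.

Call:
drive_tool --pt "0.552 -0.576 -0.14 0 0 0 1" --pt "0.552 -0.576 -0.14 0 0 0 1" --pt "0.552 -0.576 -0.14 0 0 0 1" --pt "0.552 -0.576 -0.14 0 0 0 1" --pt "0.552 -0.576 -0.14 0 0 0 1" --pt "0.552 -0.576 -0.14 0 0 0 1" --pt "0.552 -0.576 -0.14 0 0 0 1" --pt "0.552 -0.576 -0.14 0 0 0 1" --pt "0.552 -0.576 -0.14 0 0 0 1" --pt "0.552 -0.576 -0.14 0 0 0 1" --pt "0.552 -0.576 -0.14 0 0 0 1" --pt "0.552 -0.576 -0.14 0 0 0 1"

```text
clock: 1.1
tcp_pos: [0.5065, 0.2375, 0.1678]
eef_rot: [-0.001, 0.206, 0.979, -0.0]
ft_force: [-0.2, 0.9, 0.2]
gripper_width: 0.0879
gripper_force: 0.0
```

```bash
python3 -c "
from h import *
s=bot.state();shot('wrist','pics/w.png')
print(s['clock'],s['tcp_pos'],s['eef_rot'],s['joints']);print(bot.camera_params('wrist'))"
```

```text
1.1 [0.50650022 0.23749492 0.16780007] [-8.79798754e-04  2.06100790e-01  9.78530319e-01 -3.23281469e-04] [ 2.26202657e-01  2.21462032e-01  1.71013245e+00  1.63313215e-04
  1.21186656e+00 -9.29473963e-01]
{'intrinsics': array([[288.26992008,   0.        , 254.10586191],
       [  0.        , 288.26992008, 193.56084981],
       [  0.        ,   0.        ,   1.        ]]), 'k1': 0.021391755787219476, 'mount': array([[-5.48824036e-04, -9.56636034e-01, -2.91285421e-01,
         7.54521431e-02],
       [ 9.99998810e-01, -1.05146751e-04, -1.53882131e-03,
        -1.29756674e-03],
       [ 1.44146420e-03, -2.91285919e-01,  9.56634954e-01,
        -1.45275611e-01],
       [ 0.00000000e+00,  0.00000000e+00,  0.00000000e+00,
         1.00000000e+00]])}
```

View pics/w.png

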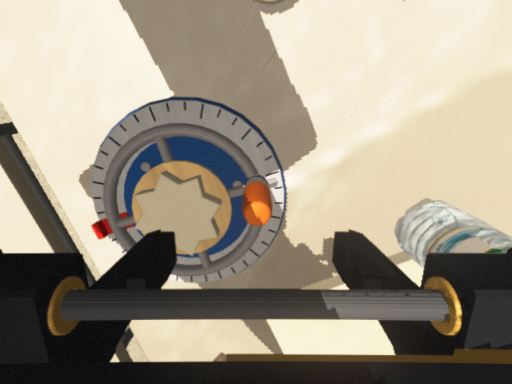

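The wrist view shows the grip between the fingers, its top at about (258,213) and its base at (257,183). The red mark's outer part is at (103,229), the dial's outline is centred near (189,190), and the bottle is on the right.

```bash
cat > w.py <<'E'
from h import *
from scipy.spatial.transform import Rotation as Ro
def wat(u,v,z,tcp,q):
    p=bot.camera_params('wrist');K=np.array(p["intrinsics"]);M=np.array(p["mount"])
    d=np.array([(u-K[0,2])/K[0,0],(v-K[1,2])/K[1,1]]);s=d.copy()
    for _ in range(30): s=d/(1+p["k1"]*(s@s))
    R=Ro.from_quat([q[1],q[2],q[3],q[0]]).as_matrix()
    o=R@M[:3,3]+tcp; r=R@M[:3,:3]@np.array([s[0],s[1],1]); return o+r*(z-o[2])/r[2]
E
python3 - <<'E'
from w import *
s=bot.state();T=s['tcp_pos'];q=s['eef_rot']
im=cv2.imread('pics/w.png');hsv=cv2.cvtColor(im,cv2.COLOR_BGR2HSV);H,S,V=[hsv[:,:,i].astype(int) for i in range(3)]
m=(H>4)&(H<17)&(S>190)&(V>120);m[:160]=0;m[240:]=0
n,_,st,c=cv2.connectedComponentsWithStats(m.astype(np.uint8))
for i in range(1,n):
    if st[i,4]>100: print(st[i],c[i]); print('grip mid',wat(*c[i],.092,T,q))
m=((H<4)|(H>172))&(S>180)&(V>80)
n,_,st,c=cv2.connectedComponentsWithStats(m.astype(np.uint8))
for i in range(1,n):
    if st[i,4]>30: print(st[i],c[i]); print('red',wat(*c[i],.015,T,q))
for u,v in [(94,190),(286,190),(189,97),(185,283)]: print('edge',wat(u,v,.012,T,q).round(4))
for u,v in [(258,213),(258,205)]: print('griptop',wat(u,v,.118,T,q).round(4))
print('bottle',wat(400,235,.1,T,q))
# fit circle r=.105 to outline points of dial hand-read
P=np.array([wat(u,v,.012,T,q)[:2] for u,v in [(94,190),(286,190),(189,97),(185,283),(130,118),(257,127),(255,260)]])
from scipy.optimize import least_squares
f=least_squares(lambda x:np.hypot(*(P-x[:2]).T)-x[2],[.497,.167,.105]);print(f.x,f.fun.round(4))
E
```

```text
[244 182  27  43 873] [256.92783505 203.51317297]
grip mid [0.50626545 0.23902307 0.092     ]
[ 92 219  20  20 193] [101.7357513  228.38341969]
red [0.48776091 0.05855423 0.015     ]
edge [0.4464 0.0732 0.012 ]
edge [0.53   0.2638 0.012 ]
edge [0.4025 0.2116 0.012 ]
edge [0.5892 0.1091 0.012 ]
griptop [0.505  0.2402 0.118 ]
griptop [0.4994 0.2426 0.118 ]
bottle [0.57431564 0.33464758 0.1       ]
[0.49786097 0.16446063 0.10479953] [-0.0001 -0.0004  0.0016  0.002  -0.0022  0.0011 -0.0021]
```

The wrist measurement agrees: grip (0.506, 0.239), axis (0.498, 0.166), mark at about -95°. The bottle is close to the gripper body, so I'll turn the tool away from it before going down and closing.

Call:
drive_tool --pt "0 0.003 0 0 0 1 1" --pt "0 0.003 0 0 0 1 1" --pt "0 0.003 0 0 0 1 1" --pt "0 0.003 0 0 0 1 1" --pt "0 0.003 -0.06 0 0 1 1" --pt "0 0.003 -0.12 0 0 1 1" --pt "0 0.003 -0.176 0 0 1 1" --pt "0 0.003 -0.176 0 0 1 1" --pt "0 0.003 -0.176 0 0 1 1"

```text
clock: 1.9
tcp_pos: [0.504, 0.2414, 0.0798]
eef_rot: [-0.002, -0.045, 0.999, -0.0]
ft_force: [0.3, 0.1, 0.0]
gripper_width: 0.0882
gripper_force: 0.0
```

Call:
drive_tool --pt "0 0 0 0 0 0 -1" --pt "0 0 0 0 0 0 -1" --pt "0 0 0 0 0 0 -1" --pt "0 0 0 0 0 0 -1" --pt "0 0 0 0 0 0 -1" --pt "0 0 0 0 0 0 -1" --pt "0 0 0 0 0 0 -1" --pt "0 0 0 0 0 0 -1" --newtons 15

```text
clock: 2.57
tcp_pos: [0.5062, 0.2404, 0.0808]
eef_rot: [0.0, -0.044, 0.999, 0.0]
ft_force: [0.2, -0.5, 0.2]
gripper_width: 0.0373
gripper_force: 0.0
```

```bash
python3 - <<'E'
from h import *
s=bot.state();print(s['tcp_pos'],s['gripper_width'],s['ft_force'])
c=np.array([.498,.1655]);a0=np.deg2rad(83.7);k0=c+.075*np.array([np.cos(a0),np.sin(a0)])
for i,a in enumerate(np.linspace(83.7,265,25)[1:]):
    r=np.deg2rad(a);k=c+.075*np.array([np.cos(r),np.sin(r)])
    if i==12:k0=c+.075*np.array([np.cos(p),np.sin(p)])
    print(i,((k-k0)/.5).round(3)); p=r
E
```

```text
[0.50615351 0.24038286 0.08076615] 0.03725312858934902 [ 0.19291668 -0.51246991  0.17391419]
0 [-0.02   0.001]
1 [-0.039 -0.001]
2 [-0.059 -0.005]
3 [-0.077 -0.012]
4 [-0.095 -0.021]
5 [-0.111 -0.033]
6 [-0.125 -0.046]
7 [-0.138 -0.061]
8 [-0.149 -0.078]
9 [-0.157 -0.096]
10 [-0.162 -0.115]
11 [-0.166 -0.134]
12 [-0.001 -0.02 ]
13 [ 0.001 -0.039]
14 [ 0.006 -0.059]
15 [ 0.013 -0.077]
16 [ 0.022 -0.095]
17 [ 0.034 -0.111]
18 [ 0.047 -0.125]
19 [ 0.063 -0.137]
20 [ 0.08  -0.148]
21 [ 0.098 -0.156]
22 [ 0.117 -0.161]
23 [ 0.136 -0.164]
```

Still closing (37 mm); give it a bit more time.

Call:
drive_tool --pt "0 0 0 0 0 0 -1" --pt "0 0 0 0 0 0 -1" --pt "0 0 0 0 0 0 -1" --pt "0 0 0 0 0 0 -1" --pt "0 0 0 0 0 0 -1"

```text
clock: 2.98
tcp_pos: [0.5061, 0.2395, 0.0807]
eef_rot: [-0.0, -0.044, 0.999, -0.001]
ft_force: [0.1, -5.2, 1.6]
gripper_width: 0.0237
gripper_force: 15.0
```

The fingers are holding the grip at 24 mm opening. Now the first half of the arc, on the side away from the bottle.

Call:
drive_tool --pt "-0.02 0.001 0 0 0 0 -1" --pt "-0.039 -0.001 0 0 0 0 -1" --pt "-0.059 -0.005 0 0 0 0 -1" --pt "-0.077 -0.012 0 0 0 0 -1" --pt "-0.095 -0.021 0 0 0 0 -1" --pt "-0.111 -0.033 0 0 0 0 -1" --pt "-0.125 -0.046 0 0 0 0 -1" --pt "-0.138 -0.061 0 0 0 0 -1" --pt "-0.149 -0.078 0 0 0 0 -1" --pt "-0.157 -0.096 0 0 0 0 -1" --pt "-0.162 -0.115 0 0 0 0 -1" --pt "-0.166 -0.134 0 0 0 0 -1"

```text
clock: 3.98
tcp_pos: [0.4223, 0.1729, 0.0807]
eef_rot: [-0.001, -0.044, 0.999, 0.0]
ft_force: [2.2, 1.5, -2.4]
gripper_width: 0.0232
gripper_force: 15.0
```

Call:
drive_tool --pt "-0.001 -0.02 0 0 0 0 -1" --pt "0.001 -0.039 0 0 0 0 -1" --pt "0.006 -0.059 0 0 0 0 -1" --pt "0.013 -0.077 0 0 0 0 -1" --pt "0.022 -0.095 0 0 0 0 -1" --pt "0.034 -0.111 0 0 0 0 -1" --pt "0.047 -0.125 0 0 0 0 -1" --pt "0.063 -0.137 0 0 0 0 -1" --pt "0.08 -0.148 0 0 0 0 -1" --pt "0.098 -0.156 0 0 0 0 -1" --pt "0.117 -0.161 0 0 0 0 -1" --pt "0.136 -0.164 0 0 0 0 -1"

```text
clock: 4.98
tcp_pos: [0.4923, 0.0901, 0.0807]
eef_rot: [0.0, -0.044, 0.999, -0.001]
ft_force: [-1.9, -2.6, 1.7]
gripper_width: 0.0233
gripper_force: 15.0
```

Call:
drive_tool --pt "0 0 0 0 0 0 -1" --pt "0 0 0 0 0 0 -0.3" --pt "0 0 0 0 0 0 0.3" --pt "0 0 0 0 0 0 0.3" --pt "0 0 0 0 0 0 0.3" --pt "0 0 0 0 0 0 0.3" --pt "0 0 0 0 0 0 0.3" --pt "0 0 0 0 0 0 0.3"

```text
clock: 5.65
tcp_pos: [0.4911, 0.0916, 0.0808]
eef_rot: [0.0, -0.044, 0.999, 0.0]
ft_force: [0.4, 0.5, -0.5]
gripper_width: 0.0576
gripper_force: 0.0
```

Released, so I'll rise straight up and back off, then check.

Call:
drive_tool --pt "0 0 0.06 0 0 0 0.3" --pt "0 0 0.14 0 0 0 0.5" --pt "0 0 0.22 0 0 0 0.5" --pt "-0.06 0 0.28 0 0 0 0.5" --pt "-0.12 0 0.3 0 0 0 0.5" --pt "-0.18 0 0.3 0 0 0 0.5" --pt "-0.2 0 0.3 0 0 0 0.5" --pt "-0.2 0 0.3 0 0 0 0.5" --pt "-0.2 0 0.3 0 0 0 0.5"

```text
clock: 6.4
tcp_pos: [0.3914, 0.0915, 0.2311]
eef_rot: [0.001, -0.044, 0.999, -0.0]
ft_force: [-0.1, -0.5, -0.1]
gripper_width: 0.0665
gripper_force: 0.0
```

```bash
python3 - <<'E'
from w import *
s=bot.state();T=s['tcp_pos'];q=s['eef_rot'];im=shot('wrist','pics/w2.png')
print(T,s['ft_force'])
hsv=cv2.cvtColor(im,cv2.COLOR_RGB2HSV);H,S,V=[hsv[:,:,i].astype(int) for i in range(3)]
for l,m,z in [('grip',(H>4)&(H<17)&(S>190)&(V>100),.092),('red',((H<4)|(H>172))&(S>180)&(V>80),.015)]:
    n,_,st,c=cv2.connectedComponentsWithStats(m.astype(np.uint8))
    for i in range(1,n):
        if st[i,4]>30: print(l,st[i],c[i].round(1),wat(*c[i],z,T,q).round(4))
E
```

```text
[0.39141205 0.09150709 0.23114507] [-0.12202048 -0.51033032 -0.10480397]
grip [235 251  19  38 506] [243.7 271.9] [0.4948 0.0873 0.092 ]
red [225 232  20  13 184] [233.4 237.4] [0.4908 0.0701 0.015 ]
red [ 48 243  28  11 164] [ 63.8 249.2] [ 0.5286 -0.1616  0.015 ]
```

View pics/w2.png

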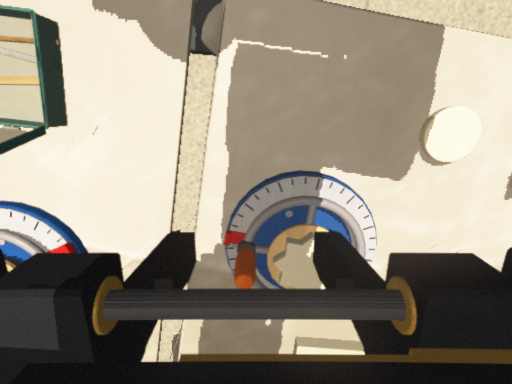

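The view from the backed-off position shows the grip (243,272) next to the red mark (233,237). In world coordinates the two lie on the same line from the axis to within a few degrees. The gripper is clear of everything.

```bash
python3 -c "
from bench import bot
print(bot.hand_in())"
```

```text
the job is handed in; nothing more can be done
None
```

I turned the star's crank grip to within about 6 mm of the red-mark position by my last wrist-camera measurement (16 mm allowed), let go and backed the arm off. I stayed clear of the heart's turntable and handed the job in at about 6.5 s; no verdict was returned.

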